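# Hang the measuring cylinder on its drying post

### The job

The washed white measuring cylinder lies on the bench. Roll it over on its hexagonal foot and guard, one flat at a time and letting it come to rest on each, until the face with the black scale is on top; then pick it up, turn it mouth down, lower it over the tall slim drying post until its rim rests on the seat, with the scale facing the stand's drain lip, and let go only once it is down. Leave the beaker, the sample can and the wash bottle where they are.

Things in the scene. Friction and masses are not known exactly. Their poses are not given: they have to be found in the camera images.
- cylinder: loose white plastic measuring cylinder, 135 mm long, about 0.15 kg: round tube with a hexagonal foot at its closed end and an equal hexagonal guard ring near the mouth. Origin at the centre of the foot's underside; z runs along the tube to the mouth; x points out through the flat with the black scale. At the start it lies, mouth to the robot's left and ahead, scale two flats (120 deg) off the top, low on the side toward the robot
- foot (a point): middle of the hexagonal foot, on the tube's axis: 52 mm across flats, 60 mm across corners, 8 mm thick (can be pinched across this thickness). Foot and guard are aligned, so the cylinder lies level on two flats, its axis 26 mm above the worktop, and rolls about an edge in steps of 60 deg and 30 mm, falling on to the next flat by itself past 30 deg
- guard (a point): middle of the hexagonal guard ring (52 mm across flats, 8 mm thick), on the axis, 121 mm from the foot's underside
- grip (a point): point on the tube's axis 50 mm from the foot's underside. The tube is smooth from 14 to 117 mm: outer diameter 34 mm, bore 29 mm, inner floor 8 mm from the underside. Held here by jaws tilted 45 deg, leaning back over the foot, it comes mouth down when the jaws are tilted 45 deg back over the scale's side
- scale (a point): the only marked face of the six: black cross lines along the tube and a black bar on this flat of foot and guard. The point is the centre of the bar on the marked flat of the foot, 26 mm from the tube's axis, 4 mm above the underside of the foot
- mouth (a point): centre of the cylinder's open mouth, 135 mm from the underside of the foot along its z
- slim_post: drying stand with the tall slim post, fixed: grey square base 110 x 110 mm, 12 mm high, a steel seat disc (56 mm diameter, top 16 mm above the worktop) and on it a steel post 20 mm in diameter and 85 mm high with a bevelled tip. Origin under the centre of the base; z up; its -x side, turned to the robot's left and back, has a small drain lip (30 mm wide, standing out 16 mm) and a groove
- slim_post_seat (a point): centre of the seat disc's top at the foot of the slim post, 16 mm above the worktop; the cylinder's rim rests here
- slim_post_tip (a point): top of the slim post, 101 mm above the worktop
- stout_post: the other drying stand, same base, with a short thick post 42 mm in diameter and 50 mm high (for beakers; too thick for the cylinder), fixed; the two may stand in either place
- beaker: bystander: glass beaker 56 mm in diameter, 70 mm high, upright; origin under its centre
- can: bystander: white lidded sample can 55 mm in diameter, 41 mm high; origin under its centre
- wash: bystander: white wash bottle with red cap and bent spout, 186 mm high; origin under its centre
There are look-alikes about, which are no part of the job. Leave any yellow look-alike of the slim_post alone. What is shaped like the cylinder but brown is not meant.

How it is judged:
By the outcome, as a careful person would: the job done as asked, in the order asked, and still so for the second after the job is handed in, with the robot touching nothing.
It also fails if it takes over 64 s, if anything falls off the work surface, if the arm or the gripper's body presses on something with over 40 N, if the wrist force passes 120 N, or if a joint passes its speed limit or range.

### The arm

A 6-joint arm with a two-finger parallel gripper is mounted at the origin on a cart in front of the work surface, level with it; the furniture and walls round the work are solid. World frame = base frame: x ahead of the robot, y to its left, z up, the work surface at z = 0. Lengths are in m, angles in rad, forces in N, time in s.
With the tool pointing down it reaches from about 0.35 to 0.775 m from the base axis. Payload 5.5 kg.
Tool frame: the origin (TCP) lies midway between the tips of the shut fingers; the grasp point (between the pads) lies grip_point_offset behind it (grip_point_offset is the distance from the TCP to the grasp point, in m); z points along the fingers, y is the direction in which the jaws open and shut (so a half turn about z gives the same grasp; the last joint's range is limited). The gripper opens to 85 mm and grips with 20 to 120 N. Pads are 22 mm wide; open, the fingers measure 114 mm over their backs; the gripper's body (76 mm by 85 mm) begins 54 mm behind the grasp point. The pads swing forward as they close: fully open they stand 13 mm farther back than shut.
Start: joints at [1.036, 0.313, 0.046, 1.304, 0, 1.431], TCP at [0.221, 0.531, 0.231] pointing down, gripper open.
Joint ranges: [-2.76, 2.76], [-0.86, 1.69], [-1.03, 1.26], [-2.2, 2.34], [-1.47, 1.5], [-3.14, 3.14]. Speed limits (rad/s): [2.57, 2.57, 3.14, 3.14, 3.14, 3.14].

### API

Orientations are given as a unit quaternion [w, x, y, z].
In Python, from workcell import * gives the robot as it stands.
- The arm moves only by the tool send_rows, never from a script. Its argument "series" is one flat list of numbers, 7 for each row, row after row: the shift along the tool's x, y, z in cm, then the turn, a rotation vector about the tool's x, y, z in degrees, then the opening, from 0 (shut) to 1 (fully open). A call has 1 to 10 rows; each row is the pose to reach, as a shift and turn from the pose commanded when the call began, along the tool's axes at that moment; what a row does not reach only later rows make up. A row lasts 1/12 s, in which the tool goes at most 41.7 mm and 7.16 degrees, less where a joint would pass 70% of its speed; a pose out of reach is approached as far as the arm can. A call with a gripper value outside its range is refused whole. The fingers move at their own pace and stop on an object; "newtons" is the grip in N (left out, the last holds). Time passes only in rows, so rows that repeat a pose let the fingers close. It gives the time, the measured TCP pose, the force and the opening at its end, in the units of the state.
- get_state(): the state, without advancing time (a new reading comes with each control period).
- read_camera(name): name is "scene" or "top" or "wrist"; returns the picture (400x640x3 uint8, blue, green, red); there is no depth.
- camera_info(name): a dict with "K" (3x3 intrinsics, pixels), "xyz" and "attitude" of the camera in the world. Camera axes: x right, y down, z forward; pixel columns grow to the right and rows downward; lengths in m; the calibration is good to about 2 mm. A picture is of the moment at which its call begins: read the wrist's pose just before it. camera_info takes no time and is no camera call; for the wrist camera it gives the pose at the moment of the call.
- hand_in(): hands the job in, once; it reports no verdict.
Trained networks look in the newest picture that a camera, given by its name, has taken for a name from the list of things; names that differ only in an ending like _2 or _b are one class to them, and where a whole thing is asked for, a point or a joint stands for the part that bears it (a point fixed in the world has none). Each returns a list of dicts, best first, with "p" (0 to 1); they miss things now and then, are a little off and sometimes report something else, mostly with a low value. They report only what shows in the picture. A call takes as long as a camera call. They do not tell look-alikes from the thing itself.
- silhouettes(camera, label): "pixels" (400x640 bool, what is visible of it) and "box" ([left, top, width, height] in pixels, round what is visible of it).
The state is a dict: "clock": time; "joint_pos": joint angles; "qvel": joint speeds; "tau": joint torques, N m; "tcp_pos": TCP position; "orientation": TCP orientation; "wrist_force": force on the tool from outside, world axes, zero at the start; "ft_torque": the same for the moment, N m; "finger_gap": finger opening in m.
Only numpy, scipy, OpenCV 4.12 (cv2) and the standard library are available. Lean on these libraries where they do the work, as an engineer would, in place of code of your own. Each camera call takes 0.05 s, during which the arm holds its last target. There are 200 camera calls.

## Working session

There is one attempt and no reset: what is moved stays moved. The work goes in short steps, Python scripts to look and compute and a tool call to move; the robot and the scene stay as the last step left them, time stands still between calls to the robot, and variables do not carry over. Pictures are saved under pics/ and viewed, about 8 in all and at most 12, crops included, and the job is handed in when it is done.

Besides the shell and the picture viewer there is one more tool, called after "Emit:" as name(argument=value, ...) on one line, values as JSON. send_rows: Moves the arm, as the interface text tells. Its arguments: {"type":"object","properties":{"series":{"type":"array"},"newtons":{"type":"number"}},"required":["series"]}

```bash
ls; mkdir -p pics; python3 - <<'E'
from workcell import *
import cv2, numpy as np
s=get_state(); print(s['tcp_pos'],s['orientation'],s['finger_gap'],s['clock'])
a=read_camera('scene'); b=read_camera('top')
cv2.imwrite('pics/s.png',a); cv2.imwrite('pics/t.png',b)
for c in ('scene','top','wrist'): print(c,camera_info(c))
for c in ('scene','top'):
  for n in ('cylinder','slim_post','stout_post','beaker','can','wash'):
    print(c,n,[(round(d['p'],2),d['box']) for d in silhouettes(c,n)])
E
```

```text
pics
[0.22087735 0.53032659 0.23039416] [-3.07608285e-04  1.96094882e-01  9.80584488e-01 -8.74235850e-04] 0.0856136932060088 0.0
scene {'K': array([[444.73471035,   0.        , 314.02604514],
       [  0.        , 444.73471035, 196.32887065],
       [  0.        ,   0.        ,   1.        ]]), 'xyz': array([-0.29494321, -0.75632071,  0.74478761]), 'attitude': array([-0.45607302,  0.79731739, -0.33729275,  0.20619405])}
top {'K': array([[464.51046495,   0.        , 320.08712842],
       [  0.        , 464.51046495, 197.45410128],
       [  0.        ,   0.        ,   1.        ]]), 'xyz': array([0.29996908, 0.01275207, 1.36662507]), 'attitude': array([-0.06968395,  0.70828666, -0.69960678,  0.06343902])}
wrist {'K': array([[353.08266596,   0.        , 313.97395245],
       [  0.        , 353.08266596, 201.65321454],
       [  0.        ,   0.        ,   1.        ]]), 'xyz': array([0.15386503, 0.55721716, 0.37234875]), 'attitude': array([0.11987368, 0.82329251, 0.54913451, 0.07918988])}
scene cylinder [(0.89, [331.1, 207.4, 28.2, 43.1])]
scene slim_post [(0.8, [204.9, 168.4, 40.8, 34.9])]
scene stout_post [(0.58, [266.2, 176.6, 41.3, 28.7])]
scene beaker [(0.8, [399.5, 210.8, 25.8, 23.6])]
scene can [(0.59, [434.0, 244.9, 22.7, 24.5])]
scene wash [(0.65, [256.1, 126.2, 18.0, 41.2])]
top cylinder [(0.85, [343.2, 180.2, 43.7, 37.3]), (0.78, [394.3, 225.5, 49.8, 30.8])]
top slim_post [(0.84, [185.2, 207.9, 45.3, 46.7])]
top stout_post [(0.74, [240.2, 160.9, 52.9, 52.1])]
top beaker [(0.67, [392.6, 133.5, 27.7, 22.8]), (0.33, [184.8, 208.6, 42.6, 44.6])]
top can [(0.7, [445.8, 161.7, 18.6, 17.5])]
top wash [(0.91, [176.5, 134.2, 29.4, 30.8])]
```

```bash
python3 - <<'E'
import cv2, numpy as np
a=cv2.imread('pics/s.png');b=cv2.imread('pics/t.png')
x=cv2.resize(b[110:270,160:480],(800,400),interpolation=cv2.INTER_CUBIC)
y=cv2.resize(a[110:290,180:480],(333*1,200))
cv2.imwrite('pics/t2.png',x)
cv2.imwrite('pics/s2.png',cv2.resize(a[110:300,180:480],(800,507),interpolation=cv2.INTER_CUBIC))
E
```

```text
(no output)
```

View pics/t2.png

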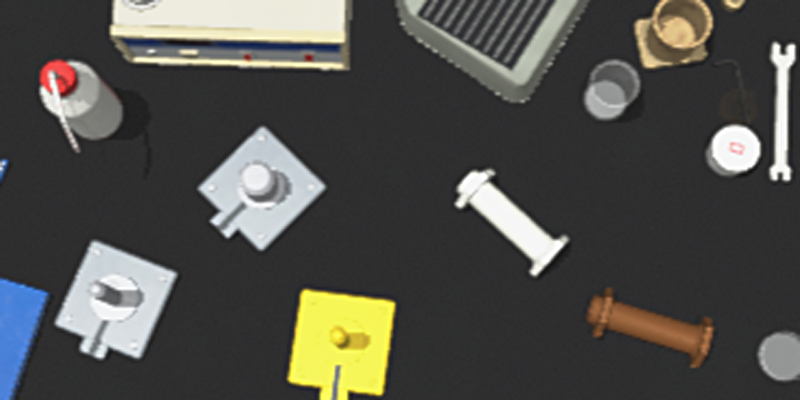

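View pics/s2.png

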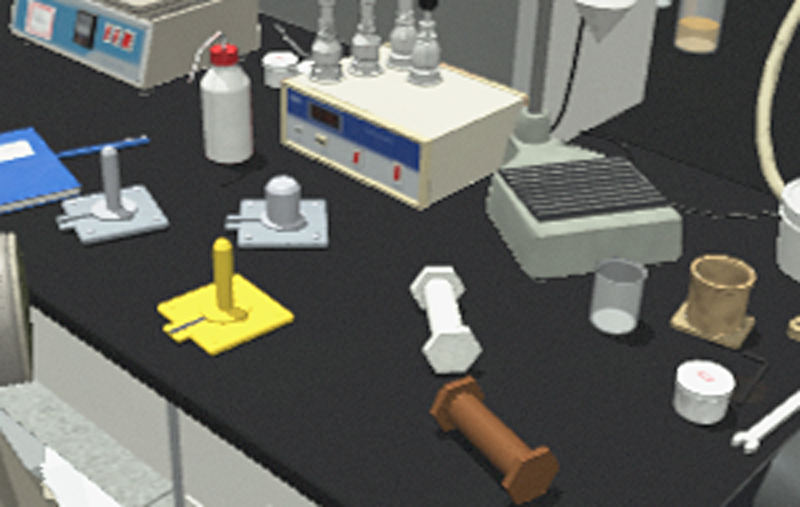

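```bash
cat > h.py <<'E'
from workcell import *
import cv2, numpy as np
from scipy.spatial.transform import Rotation as R
from scipy.optimize import minimize
def rot(q): return R.from_quat(np.roll(q,-1))
def proj(ci,P):
    p=rot(ci['attitude']).inv().apply(np.atleast_2d(P)-ci['xyz'])@np.array(ci['K']).T
    return p[:,:2]/p[:,2:]
def pix(ci,uv,z):
    d=rot(ci['attitude']).apply(np.linalg.inv(ci['K'])@[uv[0],uv[1],1]); return ci['xyz']+d*(z-ci['xyz'][2])/d[2]
def prism(r,z0,z1,n,ph=0):
    a=np.arange(n)*2*np.pi/n+ph; c=np.c_[r*np.cos(a),r*np.sin(a)]
    return np.r_[np.c_[c,0*a+z0],np.c_[c,0*a+z1]]
CYL=[prism(.030,0,.008,6,np.pi/6),prism(.030,.117,.125,6,np.pi/6),prism(.017,.008,.135,24)]
def box(x0,x1,y0,y1,z0,z1): return np.array([[x,y,z] for x in(x0,x1) for y in(y0,y1) for z in(z0,z1)])
STAND=[box(-.055,.055,-.055,.055,0,.012),box(-.071,-.055,-.015,.015,0,.010),prism(.010,.016,.098,24)]
def render(ci,parts,T,t,S=4):
    m=np.zeros((400*S,640*S),np.uint8)
    for P in parts:
        q=(proj(ci,T.apply(P)+t)*S+S/2-.5).astype(np.int32); cv2.fillConvexPoly(m,cv2.convexHull(q),255)
    return cv2.resize(m,(640,400),interpolation=cv2.INTER_AREA)/255.
def cylT(yaw): # z->u, x(scale) arbitrary flat up
    u=np.array([np.cos(yaw),np.sin(yaw),0]);k=np.array([0,0,1.]); return R.from_matrix(np.c_[k,np.cross(u,k),u])
def fit(views,parts,x0,mk,steps):
    def f(x):
        T,t=mk(x); e=0
        for ci,m in views:
            r=render(ci,parts,T,t); e+=1-np.minimum(r,m).sum()/np.maximum(r,m).sum()
        return e
    x0=np.array(x0,float); sim=np.vstack([x0]+[x0+np.eye(len(x0))[i]*steps[i] for i in range(len(x0))])
    r=minimize(f,x0,method='Nelder-Mead',options=dict(initial_simplex=sim,maxiter=150,xatol=1e-4,fatol=1e-4)); return r.x,r.fun
mkcyl=lambda x:(cylT(x[2]),np.array([x[0],x[1],.026]))
mkst=lambda x:(R.from_euler('z',x[2]),np.array([x[0],x[1],0]))
E
python3 - <<'E'
from h import *
print([ (k,v) for k,v in globals().items() if 'offset' in k])
ct,cs=camera_info('top'),camera_info('scene')
read_camera('scene');read_camera('top')
def best(c,n,uv):
    return min(silhouettes(c,n),key=lambda d:abs(d['box'][0]+d['box'][2]/2-uv[0])+abs(d['box'][1]+d['box'][3]/2-uv[1]))['pixels'].astype(float)
mt=best('top','cylinder',(365,198));ms=best('scene','cylinder',(345,228))
f=pix(ct,(380,212),.026);m=pix(ct,(352,184),.026);print(f,m)
y0=np.arctan2(*(m-f)[1::-1])
for v in ([(ct,mt)],[(cs,ms)],[(ct,mt),(cs,ms)]):
    x,e=fit(v,CYL,[f[0],f[1],y0],mkcyl,[.005,.005,.1]); print('cyl',x,np.degrees(x[2]),e)
mt=best('top','slim_post',(207,231));ms=best('scene','slim_post',(225,185))
b=pix(ct,(207,231),.0);l=pix(ct,(160+95/2.5,110+345/2.5),0);print(b,l); y0=np.arctan2(*(b-l)[1::-1])
for v in ([(ct,mt)],[(cs,ms)],[(ct,mt),(cs,ms)]):
    x,e=fit(v,STAND,[b[0],b[1],y0],mkst,[.005,.005,.1]); print('st',x,np.degrees(x[2]),e)
for n,uv in (('stout_post',(266,187)),('beaker',(405,145)),('can',(454,170)),('wash',(191,149))): print(n,pix(ct,uv,0.02))
print('yellow',pix(ct,(160+340/2.5,110+345/2.5),0),'brown',pix(ct,(160+650/2.5,110+328/2.5),0.026))
E
```

```text
[('grip_point_offset', 0.0187)]
[ 0.51452303 -0.14904935  0.026     ] [ 0.59723927 -0.06737917  0.026     ]
cyl [ 0.51250914 -0.15048995  0.82731535] 47.401677801482556 0.16308690828165184
cyl [ 0.51028188 -0.15069631  0.82616284] 47.33564412377799 0.05299202045910012
cyl [ 0.51113312 -0.1509617   0.83355254] 47.75904282268123 0.22672292858602716
[0.45569831 0.36000722 0.        ] [0.40521404 0.38356714 0.        ]
st [ 0.46062115  0.35838685 -0.36780952] -21.073933278268147 0.0806022244796959
st [ 0.45950179  0.36118673 -0.44588959] -25.54759170151057 0.1823092742137734
st [ 0.4604783   0.36023433 -0.3971206 ] -22.7533344062874 0.2715964570487167
stout_post [0.58655941 0.18726574 0.02      ]
beaker [ 0.72064681 -0.22726535  0.02      ]
can [ 0.64470868 -0.37134973  0.02      ]
wash [0.70119365 0.41791009 0.02      ]
yellow [0.40879953 0.09532594 0.        ] brown [ 0.43071463 -0.26325119  0.026     ]
```

```bash
cat >> h.py <<'E'
k=np.array([0,0,1.])
def uw(yaw):
    u=np.array([np.cos(yaw),np.sin(yaw),0]); return u,np.cross(k,u)
def row(pos,Rm,s=None,o=None,q=None):
    s=s or get_state(); R0=rot(s['orientation']); 
    sh=R0.inv().apply(np.asarray(pos)-s['tcp_pos'])*100; rv=(R0.inv()*Rm).as_rotvec(degrees=True)
    return [round(float(v),2) for v in [*sh,*rv]]
def tool(y,z): return R.from_matrix(np.c_[np.cross(y,z),y,z])
def rollpose(foot,yaw,tilt,r):  # tilt deg toward w (robot side) positive; foot=point on axis at pinch
    u,w=uw(yaw); a=np.radians(tilt); n=np.cos(a)*k+np.sin(a)*w
    return foot+r*n, tool(u,-n)
E
python3 - <<'E'
from h import *
yaw=np.radians(47.6);u,w=uw(yaw)
F=np.array([.511,-.151,.026])+.004*u
p,T=rollpose(F,yaw,30,.12); print(p,row(p,T))
E
```

```text
[ 0.46938989 -0.10758804  0.12992305] [-47.46, -49.38, 10.13, 5.18, -29.7, 19.32]
```

Emit:
send_rows(series=[-47.5,-49.4,4,5.2,-29.7,19.3,0.4,-47.5,-49.4,4,5.2,-29.7,19.3,0.4,-47.5,-49.4,4,5.2,-29.7,19.3,0.4,-47.5,-49.4,4,5.2,-29.7,19.3,0.4,-47.5,-49.4,4,5.2,-29.7,19.3,0.4,-47.5,-49.4,4,5.2,-29.7,19.3,0.4,-47.5,-49.4,4,5.2,-29.7,19.3,0.4,-47.5,-49.4,4,5.2,-29.7,19.3,0.4,-47.5,-49.4,4,5.2,-29.7,19.3,0.4,-47.5,-49.4,4,5.2,-29.7,19.3,0.4])

```text
clock: 1.83
tcp_pos: [0.3722, 0.1416, 0.2071]
orientation: [0.242, 0.349, 0.901, -0.093]
wrist_force: [1.1, -0.3, 0.4]
finger_gap: 0.0343
```

```bash
python3 - <<'E'
from h import *
yaw=np.radians(47.6);u,w=uw(yaw)
F=np.array([.511,-.151,.026])+.004*u
p,T=rollpose(F,yaw,30,.12); print(p,row(p,T)); s=get_state();print(s['tcp_pos'],s['clock'],s['joint_pos'])
E
```

```text
[ 0.46938989 -0.10758804  0.12992305] [-16.88, -11.89, 18.67, 0.06, 0.04, 0.07]
[0.37219661 0.14163972 0.20708903] 1.8333 [ 0.52276498 -0.12570722 -0.61211007  0.909834   -0.49690274  1.21682869]
```

Emit:
send_rows(series=[-16.9,-11.9,18.7,0,0,0,0.4,-16.9,-11.9,18.7,0,0,0,0.4,-16.9,-11.9,18.7,0,0,0,0.4,-16.9,-11.9,18.7,0,0,0,0.4,-16.9,-11.9,18.7,0,0,0,0.4,-16.9,-11.9,18.7,0,0,0,0.4,-16.9,-11.9,18.7,0,0,0,0.4,-16.9,-11.9,18.7,0,0,0,0.4,-16.9,-11.9,18.7,0,0,0,0.4,-16.9,-11.9,18.7,0,0,0,0.4])

```text
clock: 2.67
tcp_pos: [0.4683, -0.1063, 0.1294]
orientation: [0.241, 0.349, 0.901, -0.094]
wrist_force: [-0.1, -0.1, -0.1]
finger_gap: 0.0345
```

```bash
python3 - <<'E'
from h import *
yaw=np.radians(47.6);u,w=uw(yaw)
F=np.array([.511,-.151,.026])+.004*u
p,T=rollpose(F,yaw,30,.12); print(p,row(p,T)); s=get_state();print(s['tcp_pos'],s['clock'],s['joint_pos'])
ci=camera_info('wrist'); im=read_camera('wrist'); S=silhouettes('wrist','cylinder'); print([(d['p'],d['box']) for d in S])
x,e=fit([(ci,S[0]['pixels'].astype(float))],CYL,[.511,-.151,yaw],mkcyl,[.005,.005,.05]); print(x,np.degrees(x[2]),e)
r=render(ci,CYL,*mkcyl(x)); c,_=cv2.findContours((r>.5).astype(np.uint8),0,1); cv2.drawContours(im,c,-1,(0,0,255),1)
cv2.imwrite('pics/w1.png',im)
E
```

```text
[ 0.46938989 -0.10758804  0.12992305] [-0.17, -0.02, 0.04, -0.04, -0.07, 0.01]
[ 0.46829413 -0.1062853   0.1293699 ] 2.6667 [-0.23978485 -0.10677694 -0.84305053  0.36696441 -0.24229553  0.44232539]
[(0.95, [49.5, 150.9, 175.1, 113.2]), (0.71, [306.8, 160.7, 188.5, 73.0])]
[ 0.511      -0.151       0.83077672] 47.6 1.0
```

View pics/w1.png

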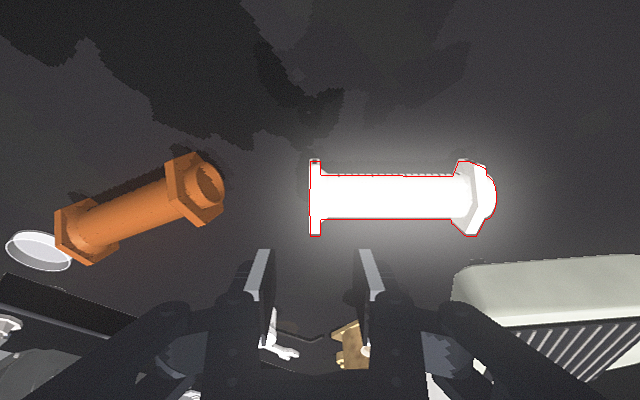

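```bash
python3 - <<'E'
from h import *
yaw=np.radians(47.6)
ci=camera_info('wrist'); S=silhouettes('wrist','cylinder'); m=max(S,key=lambda d:d['box'][0])['pixels'].astype(float)
x,e=fit([(ci,m)],CYL,[.511,-.151,yaw],mkcyl,[.005,.005,.05]); print(x,np.degrees(x[2]),e)
u,w=uw(x[2]);F=np.array([x[0],x[1],.026])+.004*u
for r in (.03,.0195): print(row(*rollpose(F,x[2],30,r)))
E
```

```text
[ 0.50951318 -0.14913898  0.83371605] 47.76841082746555 0.05269049461701991
[0.04, -0.12, 8.98, -0.02, 0.01, -0.02]
[0.04, -0.12, 10.03, -0.02, 0.01, -0.02]
```

Emit:
send_rows(series=[0,-0.1,3,0,0,0,0.4,0,-0.1,6,0,0,0,0.4,0,-0.1,8,0,0,0,0.4,0,-0.1,9.5,0,0,0,0.4,0,-0.1,10,0,0,0,0.4,0,-0.1,10,0,0,0,0,0,-0.1,10,0,0,0,0,0,-0.1,10,0,0,0,0,0,-0.1,10,0,0,0,0], newtons=25)

```text
clock: 3.57
tcp_pos: [0.5054, -0.1404, 0.044]
orientation: [0.242, 0.349, 0.901, -0.094]
wrist_force: [0.1, -0.5, -1.6]
finger_gap: 0.007
```

```bash
python3 - <<'E'
from h import *
s=get_state(); print(s['tcp_pos'],s['finger_gap'],s['wrist_force'])
R0=rot(s['orientation']); y=R0.as_matrix()[:,1]; yaw=np.arctan2(y[1],y[0]); print(np.degrees(yaw))
u,w=uw(yaw); F0=np.array([.5095,-.1491,0])+.004*u
piv=F0-.015*w  # contact edge, away side
for a in (6.5,13,20,26.5,33,40,46.5,53,60,60):
    Q=R.from_rotvec(u*np.radians(a)); print(row(piv+Q.apply(s['tcp_pos']-piv),Q*R0,s))
E
```

```text
[ 0.50539535 -0.14040904  0.04398399] 0.007004635524439018 [ 0.09445419 -0.46967082 -1.58110135]
47.67603835516292
[-0.57, 0.0, 0.05, 0.0, 6.5, 0.0]
[-1.12, 0.0, 0.16, 0.0, 13.0, 0.0]
[-1.7, 0.0, 0.35, 0.0, 20.0, 0.0]
[-2.22, 0.0, 0.59, 0.0, 26.5, 0.0]
[-2.7, 0.0, 0.88, 0.0, 33.0, 0.01]
[-3.18, 0.0, 1.26, 0.0, 40.0, 0.01]
[-3.59, 0.0, 1.66, 0.0, 46.5, 0.01]
[-3.94, 0.0, 2.1, 0.01, 53.0, 0.01]
[-4.27, -0.0, 2.62, 0.01, 60.0, 0.01]
[-4.27, -0.0, 2.62, 0.01, 60.0, 0.01]
```

Emit:
send_rows(series=[-0.57,0,0.05,0,6.5,0,0,-1.12,0,0.16,0,13,0,0,-1.7,0,0.35,0,20,0,0,-2.22,0,0.59,0,26.5,0,0,-2.7,0,0.88,0,33,0,0,-3.18,0,1.26,0,40,0,0,-3.59,0,1.66,0,46.5,0,0,-3.94,0,2.1,0,53,0,0,-4.27,0,2.62,0,60,0,0,-4.27,0,2.62,0,60,0,0])

```text
clock: 4.4
tcp_pos: [0.5458, -0.1771, 0.0406]
orientation: [-0.246, 0.351, 0.899, 0.097]
wrist_force: [1.9, 1.2, 16.6]
finger_gap: 0.0067
```

```bash
python3 - <<'E'
from h import *
s=get_state(); print(s['tcp_pos'],s['finger_gap'],s['wrist_force'],s['joint_pos'])
im=read_camera('wrist');cv2.imwrite('pics/w2.png',im)
E
```

```text
[ 0.54583644 -0.17711941  0.04058432] 0.00674581087370913 [ 1.94434816  1.20095534 16.56701456] [-0.51611883  0.86680955  0.36523093  1.59182985  0.11795071  0.19644431]
```

View pics/w2.png

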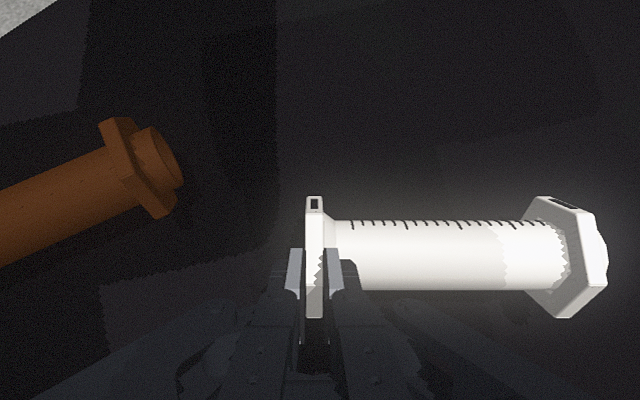

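Emit:
send_rows(series=[0,0,0,0,0,0,0.4,0,0,0,0,0,0,0.4,0,0,0,0,0,0,0.4,0,0,0,0,0,0,0.4,0,0,-2,0,0,0,0.4,0,0,-5,0,0,0,0.4,0,0,-8,0,0,0,0.4,0,0,-9,0,0,0,0.4,0,0,-9,0,0,0,0.4])

```text
clock: 5.2
tcp_pos: [0.5769, -0.2059, 0.1227]
orientation: [-0.239, 0.349, 0.901, 0.093]
wrist_force: [-0.4, -0.5, -0.4]
finger_gap: 0.0342
```

```bash
python3 - <<'E'
from h import *
s=get_state();print(s['tcp_pos'],s['wrist_force'],s['finger_gap'])
ci=camera_info('wrist'); im=read_camera('wrist'); S=silhouettes('wrist','cylinder'); m=max(S,key=lambda d:d['box'][0]); print([d['box'] for d in S])
yaw=np.radians(47.7);u,w=uw(yaw); g=np.array([.5095,-.1491])-.03*w[:2]
x,e=fit([(ci,m['pixels'].astype(float))],CYL,[*g,yaw],mkcyl,[.005,.005,.05]); print(g,x,np.degrees(x[2]),e)
u,w=uw(x[2]);F=np.array([x[0],x[1],.026])+.004*u
for r in (.08,): print(row(*rollpose(F,x[2],30,r)))
E
```

```text
[ 0.57687611 -0.20594768  0.12267521] [-0.39376407 -0.51806982 -0.38290981] 0.03417014396582386
[[15.4, 113.4, 208.9, 136.9], [305.3, 169.1, 200.5, 76.5]]
[ 0.53168893 -0.16929038] [ 0.5375815  -0.17604209  0.82922867] 47.511303016717214 0.02735031170847435
[6.34, -0.02, 6.47, -0.01, -59.95, 0.13]
```

Emit:
send_rows(series=[0.6,0,0.1,0,-7,0,0.4,1.2,0,0.3,0,-14,0,0.4,1.9,0,0.6,0,-21,0,0.4,2.6,0,1,0,-28,0,0.4,3.4,0,1.6,0,-35,0,0.4,4.2,0,2.5,0,-42,0,0.4,5,0,4,0,-49,0,0.4,5.7,0,5.2,0,-56,0,0.4,6.3,0,6.5,0,-60,0,0.4,6.3,0,6.5,0,-60,0,0.4])

```text
clock: 6.13
tcp_pos: [0.4925, -0.138, 0.0813]
orientation: [0.23, 0.347, 0.904, -0.094]
wrist_force: [-4.9, 2.4, -4.1]
finger_gap: 0.0341
```

```bash
python3 - <<'E'
from h import *
s=get_state();print(s['tcp_pos'],s['wrist_force'],s['finger_gap'])
ci=camera_info('wrist'); im=read_camera('wrist'); S=silhouettes('wrist','cylinder'); m=max(S,key=lambda d:d['box'][0]); print([d['box'] for d in S])
yaw=np.radians(47.5)
x,e=fit([(ci,m['pixels'].astype(float))],CYL,[.5376,-.176,yaw],mkcyl,[.005,.005,.05]); print(x,np.degrees(x[2]),e)
u,w=uw(x[2]);F=np.array([x[0],x[1],.026])+.004*u
print(row(*rollpose(F,x[2],30,.0195)))
E
```

```text
[ 0.49254532 -0.13803428  0.08134768] [-4.91587919  2.37462801 -4.05078011] 0.03414742763788591
[[0.0, 150.2, 211.0, 142.8], [317.1, 203.6, 221.3, 91.1]]
[ 0.53564442 -0.17436593  0.81647428] 46.78053031536323 0.09210782583936994
[-0.69, 0.21, 5.8, 0.27, -0.56, 0.96]
```

```bash
python3 - <<'E'
from h import *
read_camera('wrist');s=get_state();print(s['tcp_pos'],s['wrist_force'])
ci=camera_info('wrist'); im=read_camera('wrist'); S=silhouettes('wrist','cylinder'); m=max(S,key=lambda d:d['box'][0])
x,e=fit([(ci,m['pixels'].astype(float))],CYL,[.5366,-.175,np.radians(47.5)],mkcyl,[.005,.005,.05]); print(x,np.degrees(x[2]),e)
u,w=uw(x[2]);F=np.array([x[0],x[1],.026])+.004*u
print(row(*rollpose(F,x[2],30,.0195)))
E
```

```text
[ 0.50913768 -0.14509801  0.0934946 ] [ 0.14595627 -0.79194442  0.18877283]
[ 0.5366     -0.175       0.82903139] 47.5 1.0
[0.45, -0.09, 5.95, 0.11, 0.14, 0.06]
```

```bash
python3 - <<'E'
from h import *
s=get_state();print(s['tcp_pos'],s['wrist_force'])
ci=camera_info('wrist'); im=read_camera('wrist'); S=silhouettes('wrist','cylinder'); print([(d['p'],d['box']) for d in S])
m=max(S,key=lambda d:d['box'][0])
if m['box'][0]>250:
  x,e=fit([(ci,m['pixels'].astype(float))],CYL,[.5366,-.175,np.radians(47.5)],mkcyl,[.005,.005,.05]); print(x,np.degrees(x[2]),e)
  u,w=uw(x[2]);F=np.array([x[0],x[1],.026])+.004*u
  print(row(*rollpose(F,x[2],30,.0195)))
E
```

```text
[ 0.51346565 -0.14726786  0.09662574] [0.6367046  0.1772089  0.81369207]
[(0.81, [304.4, 161.4, 223.7, 88.5])]
[ 0.53633056 -0.1748305   0.81945788] 46.951477981855376 0.035934188689536906
[0.53, -0.08, 5.92, 0.37, 0.16, 0.51]
```

Emit:
send_rows(series=[0,0,0,0,0,0,0.4,0,0,0,0,0,0,0.4,0,0,0,0,0,0,0.4])

```text
clock: 6.73
tcp_pos: [0.5118, -0.1469, 0.0951]
orientation: [0.241, 0.349, 0.9, -0.094]
wrist_force: [0.3, -1.2, 0.1]
finger_gap: 0.0345
```

```bash
python3 - <<'E'
from h import *
s=get_state();print(s['tcp_pos'],s['wrist_force'])
ci=camera_info('wrist'); im=read_camera('wrist'); S=silhouettes('wrist','cylinder'); print([(d['p'],d['box']) for d in S])
m=max(S,key=lambda d:d['box'][0])
if m['box'][0]>250:
  x,e=fit([(ci,m['pixels'].astype(float))],CYL,[.5366,-.175,np.radians(47.5)],mkcyl,[.005,.005,.05]); print(x,np.degrees(x[2]),e)
else: x=np.array([.5366,-.175,np.radians(47.3)])
u,w=uw(x[2]);F=np.array([x[0],x[1],.026])+.004*u
print(row(*rollpose(F,x[2],30,.0195)))
E
```

```text
[ 0.51175928 -0.14687538  0.09512916] [ 0.25297179 -1.24356939  0.0913383 ]
[(0.93, [306.5, 164.8, 225.6, 89.6]), (0.62, [0.0, 107.1, 199.4, 151.3])]
[ 0.53604878 -0.17465657  0.81614945] 46.761918960564174 0.03234712095163106
[0.22, 0.01, 5.88, 0.4, -0.0, 0.74]
```

Emit:
send_rows(series=[0.2,0,2,0.3,0,0.5,0.4,0.2,0,4,0.3,0,0.5,0.4,0.2,0,5.4,0.3,0,0.5,0.4,0.2,0,5.9,0.3,0,0.5,0.4,0.2,0,5.9,0.3,0,0.5,0.4,0.2,0,5.9,0.3,0,0.5,0,0.2,0,5.9,0.3,0,0.5,0,0.2,0,5.9,0.3,0,0.5,0,0.2,0,5.9,0.3,0,0.5,0,0.2,0,5.9,0.3,0,0.5,0])

```text
clock: 7.67
tcp_pos: [0.5319, -0.165, 0.0436]
orientation: [0.241, 0.354, 0.899, -0.095]
wrist_force: [-2.2, 1.8, 3.9]
finger_gap: 0.007
```

```bash
python3 - <<'E'
from h import *
s=get_state(); print(s['tcp_pos'],s['finger_gap'],s['wrist_force'])
R0=rot(s['orientation']); y=R0.as_matrix()[:,1]; yaw=np.arctan2(y[1],y[0]); print(np.degrees(yaw))
u,w=uw(yaw); F0=np.array([.5362,-.1748,0])+.004*u
piv=F0-.015*w
for a in (6,12,18,24,30,36,42,48,54,60):
    Q=R.from_rotvec(u*np.radians(a)); print(row(piv+Q.apply(s['tcp_pos']-piv),Q*R0,s))
E
```

```text
[ 0.53193691 -0.16497067  0.04360434] 0.0070272002198028816 [-2.17417305  1.75392267  3.94537183]
47.053468411414244
[-0.52, -0.0, 0.03, -0.0, 6.0, -0.0]
[-1.04, -0.0, 0.12, -0.0, 12.0, -0.0]
[-1.55, -0.0, 0.26, -0.0, 18.0, -0.0]
[-2.04, -0.0, 0.45, -0.0, 24.0, -0.0]
[-2.5, -0.0, 0.69, -0.0, 30.0, -0.0]
[-2.94, -0.0, 0.98, -0.0, 36.0, -0.0]
[-3.35, -0.0, 1.31, -0.0, 42.0, -0.0]
[-3.72, -0.0, 1.69, -0.0, 48.0, -0.0]
[-4.04, -0.0, 2.1, -0.0, 54.0, -0.0]
[-4.33, 0.0, 2.54, -0.0, 60.0, -0.0]
```

Emit:
send_rows(series=[-0.52,0,0.03,0,6,0,0,-1.04,0,0.12,0,12,0,0,-1.55,0,0.26,0,18,0,0,-2.04,0,0.45,0,24,0,0,-2.5,0,0.69,0,30,0,0,-2.94,0,0.98,0,36,0,0,-3.35,0,1.31,0,42,0,0,-3.72,0,1.69,0,48,0,0,-4.04,0,2.1,0,54,0,0,-4.33,0,2.54,0,60,0,0])

```text
clock: 8.5
tcp_pos: [0.5698, -0.2004, 0.0448]
orientation: [-0.241, 0.354, 0.899, 0.095]
wrist_force: [4.6, -3.3, 12.5]
finger_gap: 0.0069
```

Emit:
send_rows(series=[0,0,0,0,0,0,0,0,0,0,0,0,0,0.4,0,0,0,0,0,0,0.4,0,0,0,0,0,0,0.4,0,0,-1,0,0,0,0.4,0,0,-4,0,0,0,0.6,0,0,-8,0,0,0,0.8,0,0,-11,0,0,0,0.8,0,0,-11,0,0,0,0.8,0,0,-11,0,0,0,0.8])

```text
clock: 9.33
tcp_pos: [0.6103, -0.2376, 0.1392]
orientation: [-0.238, 0.354, 0.9, 0.094]
wrist_force: [0.2, 0.3, -1.5]
finger_gap: 0.0684
```

```bash
python3 - <<'E'
from h import *
s=get_state();print(s['tcp_pos'],s['wrist_force'],s['finger_gap'],s['joint_pos'])
ci=camera_info('wrist'); im=read_camera('wrist'); S=silhouettes('wrist','cylinder'); m=max(S,key=lambda d:d['box'][0]); print([d['box'] for d in S])
cv2.imwrite('pics/w3.png',im)
yaw=np.radians(47.0);u,w=uw(yaw); g=np.array([.5362,-.1748])-.035*w[:2]
x,e=fit([(ci,m['pixels'].astype(float))],CYL,[*g,yaw],mkcyl,[.005,.005,.05]); print(g,x,np.degrees(x[2]),e)
u,w=uw(x[2]);G=np.array([x[0],x[1],.026])+.05*u
z=(u-k)/2**.5
for y in (w,-w): print(row(G-z*(.10-grip_point_offset),tool(y,z)))
E
```

```text
[ 0.61025958 -0.23761754  0.13922643] [ 0.17592079  0.28150262 -1.5254159 ] 0.06843820062139125 [-0.54155614  1.03806093  0.96676971  2.00777421  0.10329581  0.18136177]
[[38.9, 70.7, 191.9, 125.4], [305.6, 160.6, 184.3, 71.6]]
[ 0.56179738 -0.19866994] [ 0.56253044 -0.19925012  0.82427976] 47.22775159597028 0.04738607013324947
[2.4, -1.16, 7.55, -12.46, -58.13, -94.84]
[2.4, -1.16, 7.55, -54.89, 11.76, 71.37]
```

View pics/w3.png

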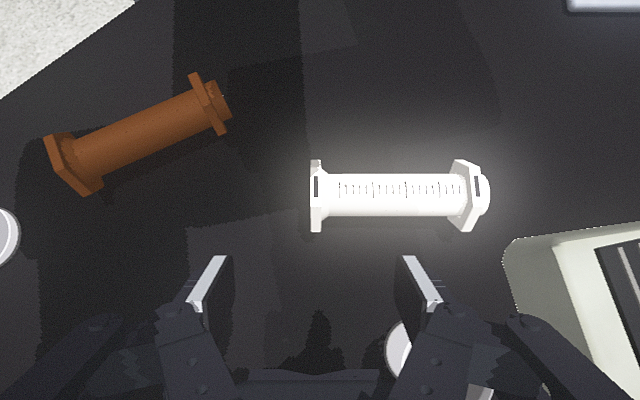

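```bash
python3 - <<'E'
from h import *
ci=camera_info('wrist'); x=np.array([.5625,-.1992,.8243]); u,w=uw(x[2]); f=np.array([x[0],x[1],.026])
for a in (-60,0,60): print(a,proj(ci,f+.004*u+.026*(np.cos(np.radians(a))*k+np.sin(np.radians(a))*w)))
G=f+.058*u; z=(u-k)/2**.5
print(row(G-z*.2,tool(-w,z)), G-z*.2)
E
```

```text
-60 [[315.39934204 223.19844452]]
0 [[315.3318462  189.04186158]]
60 [[315.18128288 165.32478817]]
[6.59, -8.76, 0.28, -54.89, 11.76, 71.37] [ 0.50585098 -0.26043733  0.16742136]
```

Emit:
send_rows(series=[1,-1,-5,-4,1,5,0.9,3,-4,-6,-10,2,12,0.9,6.6,-8.8,-3,-55,11.8,71.4,0.9,6.6,-8.8,0.3,-55,11.8,71.4,0.9,6.6,-8.8,0.3,-55,11.8,71.4,0.9,6.6,-8.8,0.3,-55,11.8,71.4,0.9,6.6,-8.8,0.3,-55,11.8,71.4,0.9,6.6,-8.8,0.3,-55,11.8,71.4,0.9,6.6,-8.8,0.3,-55,11.8,71.4,0.9,6.6,-8.8,0.3,-55,11.8,71.4,0.9])

```text
clock: 10.27
tcp_pos: [0.5039, -0.2591, 0.1666]
orientation: [-0.196, 0.737, 0.579, 0.29]
wrist_force: [-0.5, -0.5, 0.1]
finger_gap: 0.077
```

```bash
cat > g.py <<'E'
from h import *
import sys
x=np.array([.5625,-.1992,.8243]); u,w=uw(x[2]); f=np.array([x[0],x[1],.026]); G=f+.058*u; z=(u-k)/2**.5
s=get_state();print(s['tcp_pos'],s['joint_pos'],s['wrist_force'],s['clock']); print(row(G-z*float(sys.argv[1]),tool(-w,z)))
E
python3 g.py .1
```

```text
[ 0.50393536 -0.25908089  0.16664008] [-0.91560193  0.61028352  0.13326637  1.55198779  0.56891709  0.75868079] [-0.50761135 -0.54827336  0.14087516] 10.2667
[-0.02, 3.22, 9.44, -17.2, 3.41, 22.31]
```

Emit:
send_rows(series=[0,1,2,-4.3,0.9,5.6,0.9,0,2,4,-8.6,1.7,11.2,0.9,0,3.2,7,-13,2.6,16.8,0.9,0,3.2,9.4,-17.2,3.4,22.3,0.9,0,3.2,9.4,-17.2,3.4,22.3,0.9,0,3.2,9.4,-17.2,3.4,22.3,0.9,0,3.2,9.4,-17.2,3.4,22.3,0.9])

```text
clock: 10.85
tcp_pos: [0.5542, -0.2091, 0.0985]
orientation: [-0.153, 0.845, 0.375, 0.35]
wrist_force: [0.6, 0.3, 0.4]
finger_gap: 0.0767
```

```bash
python3 g.py -.0157; python3 - <<'E'
from h import *
ci=camera_info('wrist'); im=read_camera('wrist'); S=silhouettes('wrist','cylinder'); print([(d['p'],d['box']) for d in S])
cv2.imwrite('pics/w4.png',im)
for d in S[:2]:
  x,e=fit([(ci,d['pixels'].astype(float))],CYL,[.5625,-.1992,.8243],mkcyl,[.005,.005,.05]); print(x,np.degrees(x[2]),e)
E
```

```text
[ 0.55419394 -0.20906881  0.09847404] [-0.8724939   0.4612774  -0.3143543   0.9241623   0.77503457  1.38163902] [0.57783749 0.28978077 0.37851888] 10.85
[-0.09, -0.02, 11.71, -0.19, 0.11, 0.52]
[]
```

View pics/w4.png

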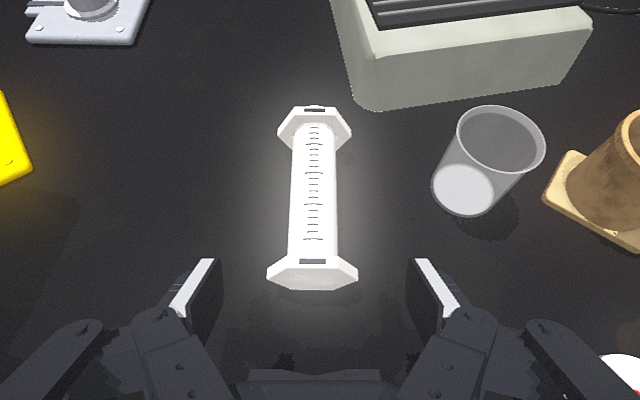

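Emit:
send_rows(series=[0,0,3,0,0,0.3,1,-0.1,0,6,0,0,0.5,1,-0.1,0,9,0,0,0.5,1,-0.1,0,11,0,0,0.5,1,-0.1,0,11.7,0,0,0.5,1,-0.1,0,11.7,0,0,0.5,1], newtons=60)

```text
clock: 11.45
tcp_pos: [0.6117, -0.1503, 0.0142]
orientation: [-0.154, 0.847, 0.371, 0.349]
wrist_force: [0.0, 0.3, 0.3]
finger_gap: 0.0854
```

Emit:
send_rows(series=[0,0,0,0,0,0,0,0,0,0,0,0,0,0,0,0,0,0,0,0,0,0,0,0,0,0,0,0,0,0,0,0,0,0,0,0,0,0,0,0,0,0], newtons=60)

```text
clock: 11.95
tcp_pos: [0.6115, -0.1516, 0.0164]
orientation: [-0.152, 0.847, 0.37, 0.351]
wrist_force: [-1.7, -0.3, 5.6]
finger_gap: 0.0316
```

```bash
python3 g.py -.0157; cat > p.py <<'E'
from h import *
import sys
# args: grip height, stand x,y,yaw(deg), grip-distance from foot
gz,sx,sy,a,gd,e=[float(v) for v in sys.argv[1:7]]
a=np.radians(a); s=-np.array([np.cos(a),np.sin(a),0]); z=(-k-s)/2**.5; w=np.cross(k,s)
G=np.array([sx,sy,gz]); st=get_state()
T=tool(-w,z); p=G+z*e
print('target',p,'row',row(p,T,st)); print(st['tcp_pos'],st['joint_pos'],st['wrist_force'],st['finger_gap'],st['clock'])
E
python3 p.py .25 .46 .36 -22 .058 .0157
```

```text
[ 0.61149502 -0.15157341  0.01639876] [-0.72493742  0.55112091 -0.41615861  0.5793148   0.7841883   1.60235886] [-1.67549686 -0.3255962   5.62243036] 11.95
[-0.04, -0.36, 0.17, 0.11, 0.05, 0.05]
target [0.4702932  0.35584128 0.23889842] row [35.33, -44.8, 3.71, 0.02, -58.02, -119.2]
[ 0.61149502 -0.15157341  0.01639876] [-0.72493742  0.55112091 -0.41615861  0.5793148   0.7841883   1.60235886] [-1.67549686 -0.3255962   5.62243036] 0.031629934459229944 11.95
```

Emit:
send_rows(series=[0.7,0,-0.7,0,0,0,0,2.5,0,-2.5,0,0,0,0,5,0,-5,0,0,0,0,7.5,0,-7.5,0,0,0,0,10,0,-10,0,0,0,0,12.5,0,-12.5,0,0,0,0,15,0,-15,0,0,0,0,16,0,-16,0,0,0,0])

```text
clock: 12.62
tcp_pos: [0.6123, -0.1513, 0.2475]
orientation: [-0.15, 0.846, 0.371, 0.352]
wrist_force: [1.2, -0.4, 0.0]
finger_gap: 0.032
```

```bash
python3 p.py .27 .46 .36 -22 .058 .0157;  python3 - <<'E'
from h import *
im=read_camera('wrist'); cv2.imwrite('pics/w5.png',im)
E
```

```text
target [0.4702932  0.35584128 0.25889842] row [20.56, -44.86, 18.44, 0.23, -57.76, -119.08]
[ 0.61231146 -0.15131801  0.24753162] [-0.72347739  0.304054   -0.1443736   1.09190585  0.78379574  1.60356587] [ 1.24217688 -0.36601646  0.03533655] 0.031987304053053243 12.6167
```

View pics/w5.png

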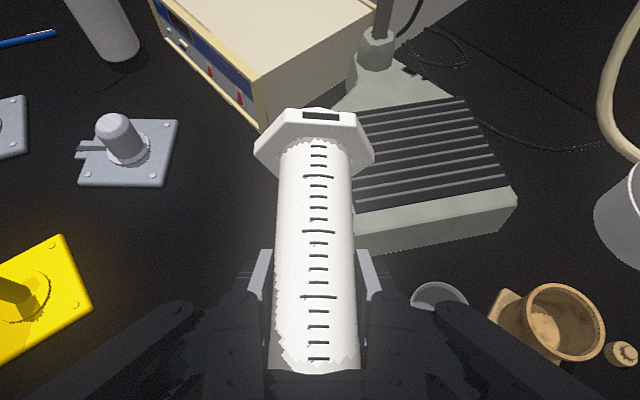

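Emit:
send_rows(series=[20.6,-44.9,18.4,0.2,-57.8,-119.1,0,20.6,-44.9,18.4,0.2,-57.8,-119.1,0,20.6,-44.9,18.4,0.2,-57.8,-119.1,0,20.6,-44.9,18.4,0.2,-57.8,-119.1,0,20.6,-44.9,18.4,0.2,-57.8,-119.1,0,20.6,-44.9,18.4,0.2,-57.8,-119.1,0])

```text
clock: 13.17
tcp_pos: [0.5423, 0.0913, 0.2482]
orientation: [0.033, 0.721, 0.649, 0.239]
wrist_force: [1.7, -0.5, -2.1]
finger_gap: 0.0319
```

```bash
python3 p.py .27 .46 .36 -22 .058 .0157
```

```text
target [0.4702932  0.35584128 0.25889842] row [25.22, -10.33, 3.21, -0.06, -39.21, -80.28]
[0.54234059 0.09126354 0.24821749] [-0.15989496 -0.06117948 -0.45638796  0.80639351  0.3270795   1.57675161] [ 1.70653715 -0.53749071 -2.10555934] 0.031927040889321315 13.1667
```

Emit:
send_rows(series=[25.2,-10.3,3.2,0,-39.2,-80.3,0,25.2,-10.3,3.2,0,-39.2,-80.3,0,25.2,-10.3,3.2,0,-39.2,-80.3,0,25.2,-10.3,3.2,0,-39.2,-80.3,0,25.2,-10.3,3.2,0,-39.2,-80.3,0,25.2,-10.3,3.2,0,-39.2,-80.3,0,25.2,-10.3,3.2,0,-39.2,-80.3,0,25.2,-10.3,3.2,0,-39.2,-80.3,0,25.2,-10.3,3.2,0,-39.2,-80.3,0,25.2,-10.3,3.2,0,-39.2,-80.3,0])

```text
clock: 14.0
tcp_pos: [0.4715, 0.3554, 0.2596]
orientation: [0.319, 0.303, 0.898, -0.009]
wrist_force: [0.3, -0.3, -1.8]
finger_gap: 0.0318
```

```bash
python3 p.py .27 .46 .36 -22 .058 .0157
```

```text
target [0.4702932  0.35584128 0.25889842] row [0.14, -0.05, -0.03, 0.0, -7.91, -15.66]
[0.47153028 0.35543492 0.25956519] [ 0.79070491  0.13515032 -0.27991326  0.85109929 -0.58269845  1.34886941] [ 0.34873858 -0.28048484 -1.76251762] 0.03179111175532997 14.0
```

Emit:
send_rows(series=[0,0,0,0,-7.9,-15.7,0,0,0,0,0,-7.9,-15.7,0,0,0,0,0,-7.9,-15.7,0,0,0,0,0,-7.9,-15.7,0,0,0,0,0,-7.9,-15.7,0])

```text
clock: 14.42
tcp_pos: [0.4717, 0.3544, 0.2593]
orientation: [0.374, 0.18, 0.907, -0.072]
wrist_force: [0.3, -0.2, -1.6]
finger_gap: 0.0319
```

```bash
python3 p.py .27 .46 .36 -22 .058 .0157; python3 - <<'E'
from h import *
ims=[]
for c in ('wrist','scene'):
  ci=camera_info(c); im=read_camera(c)
  for n,col in (('slim_post',(0,255,0)),('cylinder',(0,0,255))):
    S=silhouettes(c,n); print(c,n,[(d['p'],d['box']) for d in S])
    for d in S[:2]:
      cc,_=cv2.findContours(d['pixels'].astype(np.uint8),0,1); cv2.drawContours(im,cc,-1,col,1)
  ims.append(im)
ims[1]=cv2.resize(ims[1][100:260,130:386],(640,400),interpolation=cv2.INTER_CUBIC)
cv2.imwrite('pics/w6.png',cv2.resize(np.vstack(ims),(480,600)))
E
```

```text
target [0.4702932  0.35584128 0.25889842] row [0.16, 0.08, -0.1, -0.05, -0.2, -0.42]
[0.47169308 0.35435118 0.25929301] [ 0.84848124  0.14563703 -0.33602225  0.77172608 -0.72748357  1.11841198] [ 0.28933386 -0.24577682 -1.64108677] 0.031943135400031596 14.4167
wrist slim_post [(0.9, [0.4, 0.6, 110.2, 70.1]), (0.8, [251.1, 0.6, 125.2, 21.6]), (0.57, [383.9, 90.4, 74.8, 160.7])]
wrist cylinder [(0.97, [249.6, 106.5, 125.6, 269.5])]
scene slim_post [(0.8, [243.9, 197.5, 48.5, 45.4]), (0.67, [202.5, 168.6, 40.8, 33.7]), (0.45, [396.4, 207.0, 27.6, 30.3])]
scene cylinder [(0.67, [207.8, 95.1, 18.2, 44.6]), (0.64, [342.9, 252.3, 46.1, 47.4])]
```

View pics/w6.png

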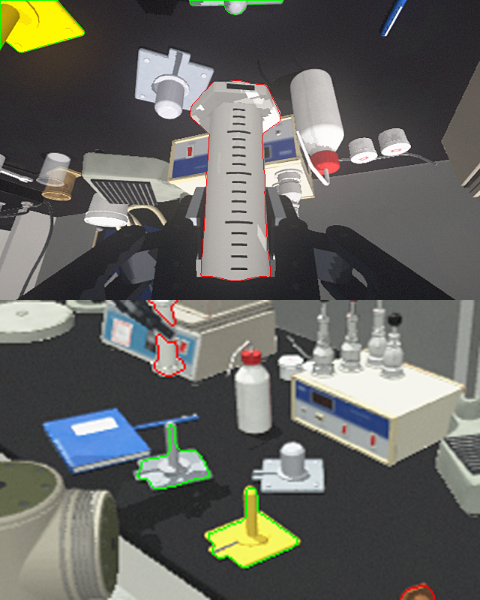

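```bash
python3 - <<'E'
from h import *
# grasp-time kinematics
Rg=rot(np.array([-.152,.847,.370,.351])); pg=np.array([.6115,-.1516,.0164]); x=[.5625,-.1992,.8243]; T0,t0=mkcyl(x)
o=Rg.inv().apply(t0-pg); A=Rg.inv()*T0; print('origin in tool',o,'axis',A.as_matrix()[:,2],'scale',A.as_matrix()[:,0])
s=get_state(); ci=camera_info('wrist'); m=silhouettes('wrist','cylinder')[0]['pixels'].astype(float)
Rc=rot(s['orientation']); m[260:]=0
def mk(v): # v: along tube, tool z shift, tilt about jaw axis, jaw shift, roll
    Aj=R.from_rotvec([0,v[2],0])*A*R.from_euler('z',v[4]); c=o.copy(); ax=Aj.as_matrix()[:,2]
    n=A.as_matrix()[:,0]; c=c+ax*v[0]+n*v[1]+np.array([0,v[3],0]); return Rc*Aj, s['tcp_pos']+Rc.apply(c)
def f(v):
    r=render(ci,CYL,*mk(v)); r[260:]=0; return 1-np.minimum(r,m).sum()/np.maximum(r,m).sum()
print(f(np.zeros(5)))
r=minimize(f,np.zeros(5),method='Nelder-Mead',options=dict(initial_simplex=np.vstack([np.zeros(5),np.diag([.005,.004,.05,.004,.05])]),maxiter=400)); print(r.x,r.fun)
for v in (np.zeros(5),r.x):
    T,t=mk(v); M=T.as_matrix(); print('foot',t,'mouth',t+.135*M[:,2],'axis',M[:,2],'scale az',np.degrees(np.arctan2(M[1,0],M[0,0])))
# stand overlay
out=[]
for c,fn,b in (('top','pics/t.png',(178,202)),('scene','pics/s.png',(195,160))):
    ci=camera_info(c); im=cv2.imread(fn); S=6; cr=cv2.resize(im[b[1]:b[1]+60,b[0]:b[0]+65],None,fx=S,fy=S,interpolation=cv2.INTER_CUBIC)
    for (X,Y,a),col in (((.4605,.3588,-21.5),(0,0,255)),((.4595,.3612,-25.5),(0,255,0))):
        TT,t=mkst([X,Y,np.radians(a)])
        for P in STAND:
            q=cv2.convexHull(((proj(ci,TT.apply(P)+t)-b+.5)*S).astype(np.int32)); cv2.polylines(cr,[q],True,col,1)
    out.append(cr)
cv2.imwrite('pics/st.png',np.hstack(out))
E
```

```text
origin in tool [-0.04148242 -0.00352009 -0.0550067 ] axis [ 0.70757295 -0.00152559  0.70663866] scale [ 0.70664012  0.00225062 -0.70756955]
0.14960304596453777
[ 0.00495909 -0.00074647 -0.00548206  0.00247597  0.10022205] 0.01464814666796932
foot [0.46264931 0.35444964 0.32911545] mouth [0.46261372 0.35518876 0.19411748] axis [-2.63678033e-04  5.47493178e-03 -9.99984978e-01] scale az 157.50634046104196
foot [0.46430495 0.35647053 0.32417076] mouth [0.46495375 0.35692804 0.18917309] axis [ 0.00480598  0.00338892 -0.99998271] scale az 151.76205287889087
```

View pics/st.png

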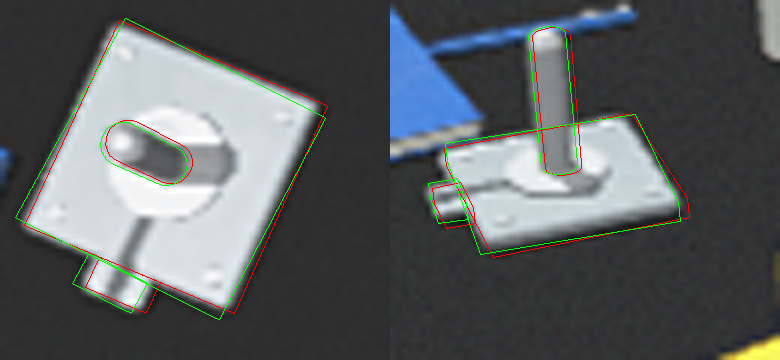

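```bash
python3 - <<'E'
from h import *
R0=rot(get_state()['orientation'])
for d in ([-.0045,.002,0],[-.0045,.002,-.08],[0,0,-.01]): print(R0.inv().apply(d)*100)
E
```

```text
[ 0.34872109  0.01380589 -0.34742338]
[ 5.99590951 -0.03658774  5.31885613]
[ 0.70589855 -0.0062992   0.70828494]
```

Emit:
send_rows(series=[0.35,0,-0.35,0,0,0,0,1.75,0,1.05,0,0,0,0,3.15,0,2.5,0,0,0,0,4.6,0,3.9,0,0,0,0,6,0,5.3,0,0,0,0,6,0,5.3,0,0,0,0,6,0,5.3,0,0,0,0])

```text
clock: 15.35
tcp_pos: [0.4673, 0.3564, 0.1796]
orientation: [0.375, 0.179, 0.907, -0.073]
wrist_force: [0.0, 0.2, -1.0]
finger_gap: 0.0318
```

```bash
python3 - <<'E'
from h import *
s=get_state(); print(s['tcp_pos'],s['wrist_force'],s['joint_pos'])
o=[]
Rc=rot(s['orientation']); t=s['tcp_pos']+np.array([.46430495,.35647053,.32417076])-np.array([.4717,.3544,.2593])
T=R.from_matrix(np.c_[[np.cos(2.7),np.sin(2.7),0],np.cross([0,0,-1],[np.cos(2.7),np.sin(2.7),0]),[0,0,-1]])
for c,b in (('top',(178,190)),('scene',(185,125))):
    im=read_camera(c); ci=camera_info(c); cr=cv2.resize(im[b[1]:b[1]+90,b[0]:b[0]+65],None,fx=6,fy=6,interpolation=cv2.INTER_CUBIC)
    for parts,(TT,tt),col in ((CYL,(T,t),(0,0,255)),(STAND,mkst([.46,.36,np.radians(-22.5)]),(0,255,0))):
        for P in parts:
            q=cv2.convexHull(((proj(ci,TT.apply(P)+tt)-b+.5)*6).astype(np.int32)); cv2.polylines(cr,[q],True,col,1)
    o.append(cr)
print(t)
cv2.imwrite('pics/c.png',np.hstack(o))
E
```

```text
[0.46730205 0.35644408 0.17959209] [ 0.01613549  0.1600854  -1.00683259] [ 0.85834468  0.21565875 -0.46204581  0.58470906 -0.7319581   1.12981999]
[0.459907   0.35851461 0.24446285]
```

View pics/c.png

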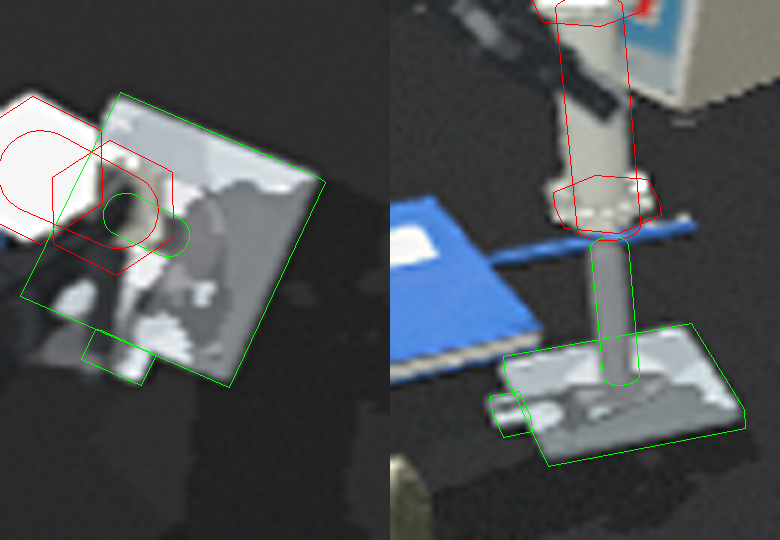

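```bash
python3 - <<'E'
from h import *
im=read_camera('scene').astype(int); ci=camera_info('scene')
for r in (155,157,159,161,168,172,176,180): print(r,im[r,274:300].sum(1)//3)
st=np.array([.46,.36,0]); 
for z in (.125,.112,.085,.06): print(z,proj(ci,st+[0,0,z]), proj(ci,np.array([.4599,.3585,z])))
print(rot(ci['attitude']).as_matrix()[:,0])
E
```

```text
155 [ 79  49  50  50  55  56  54  54  54  48  46 116 150 151 157 158 159 154
 146 136 118 103  95  89  87  67]
157 [ 95  51  52  48  50  49  53  50  53  55  43 117 153 150 155 159 165 176
 178 173 155 155 151 140 126 110]
159 [ 98  45  52  51  51  52  52  54  55  48  45 113 150 148 158 160 155 134
 127 151 159 158 158 160 162 163]
161 [102  46  51  50  54  52  52  56  52  49  48 114 150 146 151 155 155 156
 155 158 160 159 159 157 149 163]
168 [ 51  36  36  41  31  47  50  53  54  53  50  52  53  52  50  48  49  50
  46  40  88 124 135 178 219 214]
172 [36 37 35 40 41 46 53 54 53 52 49 52 55 52 54 55 52 52 49 50 51 51 48 51
 51 51]
176 [ 52  53  52  50  50  53  50  62 105 157 180 209 228 198 145 117  62  48
  49  55  48  52  51  51  54  47]
180 [ 55  49  54  55  45 131 208 226 225 236 243 244 241 229 212 196 194 178
 127  49  51  49  50  54  54  55]
0.125 [[220.39224111 157.8842167 ]] [[220.64486    158.03434035]]
0.112 [[220.72615121 161.50358877]] [[220.97785904 161.65539977]]
0.085 [[221.41021716 168.91842619]] [[221.66005243 169.07362788]]
0.06 [[222.03249819 175.66355468]] [[222.28062294 175.82176369]]
[ 0.68743522 -0.72593784  0.02114396]
```

```bash
python3 - <<'E'
from h import *
im=cv2.imread('pics/s.png').astype(int); i2=read_camera('scene').astype(int)
np.set_printoptions(linewidth=200)
for r in (151,153,155,157,159,161,163,165,170,174,178): print(r,i2[r,208:234].sum(1)//3)
print()
for r in (170,174,178): print(r,im[r,208:234].sum(1)//3)
E
```

```text
151 [ 52  53  53  53  45  79 148 180 181 182 181 180 178 173 165 157 121  58  53  49  52  52  51  50  52  53]
153 [ 50  52  50  50  50  58 135 181 182 182 182 182 178 174 166 157 149 161 142  71  50  50  54  52  55  53]
155 [ 51  52  65 159 217 204 176 172 180 184 183 182 180 175 168 156 145 152 165 132  53  47  54  52  50  47]
157 [ 54  49  38 121 163 162 157 164 179 181 183 179 175 175 165 159 153 155 167 184 155  42  51  53  55  51]
159 [ 53  51  51  67 147 189 181 173 173 193 192 167 165 171 200 213 185 164 162 175 143  48  50  50  51  50]
161 [ 52  53  48  45  63  89 155 190 194 192 181 181 187 179 171 166 136  86  46  77  87  78  71  66  98 175]
163 [ 48  48  53  48  51  46  45  39  58  90 129 136 116 115 104  97 108 119 127 131 136 131 118 103  88  83]
165 [ 68  82  91 102 112 109 129 156 156 146 128 124 129 122 103  85  75  71  53  49  41  34  43  50  51  50]
170 [ 54  50  54  55  54  55  51  54  50  66 109 136 137 137 132 113  76  49  53  55  49  53  47  50  50  52]
174 [ 48  52  47  50  54  54  51  48  47  44 100 136 135 137 134 125  90  49  48  51  52  53  52  52  50  55]
178 [121  88  51  52  53  50  52  53  55  49  65 114 141 139 134 130 105  60  49  51  48  49  46  46  50  54]

170 [ 51  46  48  48  49  51  54  49  46  69 115 138 136 138 130 113  74  49  50  52  50  49  53  51  49  52]
174 [ 48  52  51  50  51  52  52  49  51  44 100 136 137 136 134 126  94  45  52  51  50  48  50  51  48  48]
178 [134  93  58  49  48  49  52  49  47  48  71 118 140 139 136 127 102  61  52  47  51  46  42  40  50  49]
```

Emit:
send_rows(series=[0.7,0,0.7,0,0,0,0,1.4,0,1.4,0,0,0,0,2.1,0,2.1,0,0,0,0,2.1,0,2.1,0,0,0,0])

```text
clock: 15.88
tcp_pos: [0.4666, 0.3559, 0.1476]
orientation: [0.374, 0.179, 0.907, -0.073]
wrist_force: [0.2, -0.0, -2.6]
finger_gap: 0.032
```

Emit:
send_rows(series=[0.7,0,0.7,0,0,0,0,1.4,0,1.4,0,0,0,0,2.1,0,2.1,0,0,0,0,2.8,0,2.8,0,0,0,0,3.3,0,3.3,0,0,0,0,3.3,0,3.3,0,0,0,0,3.3,0,3.3,0,0,0,0])

```text
clock: 16.47
tcp_pos: [0.4677, 0.3571, 0.1033]
orientation: [0.375, 0.18, 0.907, -0.072]
wrist_force: [0.2, 0.8, -0.9]
finger_gap: 0.032
```

Emit:
send_rows(series=[0.4,0,0.4,0,0,0,0,0.8,0,0.8,0,0,0,0,1.1,0,1.1,0,0,0,0,1.1,0,1.1,0,0,0,0,1.1,0,1.1,0,0,0,0])

```text
clock: 16.88
tcp_pos: [0.4678, 0.3573, 0.0882]
orientation: [0.375, 0.18, 0.907, -0.072]
wrist_force: [0.2, 0.6, -1.7]
finger_gap: 0.0317
```

Emit:
send_rows(series=[0.1,0,0.1,0,0,0,0,0.2,0,0.2,0,0,0,0,0.2,0,0.2,0,0,0,0,0.2,0,0.2,0,0,0,0])

```text
clock: 17.22
tcp_pos: [0.468, 0.3576, 0.0858]
orientation: [0.375, 0.18, 0.907, -0.071]
wrist_force: [0.4, -0.5, -2.0]
finger_gap: 0.0324
```

Emit:
send_rows(series=[0.1,0,0.1,0,0,0,0,0.2,0,0.2,0,0,0,0,0.2,0,0.2,0,0,0,0,0.2,0,0.2,0,0,0,0])

```text
clock: 17.55
tcp_pos: [0.4686, 0.3579, 0.0848]
orientation: [0.377, 0.18, 0.906, -0.071]
wrist_force: [-4.9, -0.5, 7.9]
finger_gap: 0.0321
```

Emit:
send_rows(series=[0.1,0,0.1,0,0,0,0,0.15,0,0.15,0,0,0,0,0.15,0,0.15,0,0,0,0,0.15,0,0.15,0,0,0,0])

```text
clock: 17.88
tcp_pos: [0.4693, 0.3581, 0.0847]
orientation: [0.378, 0.18, 0.905, -0.071]
wrist_force: [-9.0, -2.4, 17.6]
finger_gap: 0.032
```

Emit:
send_rows(series=[-0.12,0,-0.12,0,0,0,0,-0.2,0,-0.2,0,0,0,0,-0.2,0,-0.2,0,0,0,0])

```text
clock: 18.13
tcp_pos: [0.4685, 0.358, 0.0847]
orientation: [0.376, 0.18, 0.906, -0.071]
wrist_force: [-2.6, -0.2, 5.0]
finger_gap: 0.0317
```

```bash
python3 - <<'E'
from h import *
ci=camera_info('scene'); im=read_camera('scene'); b=(185,125)
cr=cv2.resize(im[b[1]:b[1]+90,b[0]:b[0]+65],None,fx=6,fy=6,interpolation=cv2.INTER_CUBIC)
w=read_camera('wrist'); cv2.imwrite('pics/d.png',np.hstack([cr,cv2.resize(w,(410,256)) if 0 else cv2.copyMakeBorder(cv2.resize(w,(410,256)),0,284,0,0,0)]))
print(get_state()['wrist_force'])
E
```

```text
[-3.14361148 -0.01069839  6.30987767]
```

View pics/d.png

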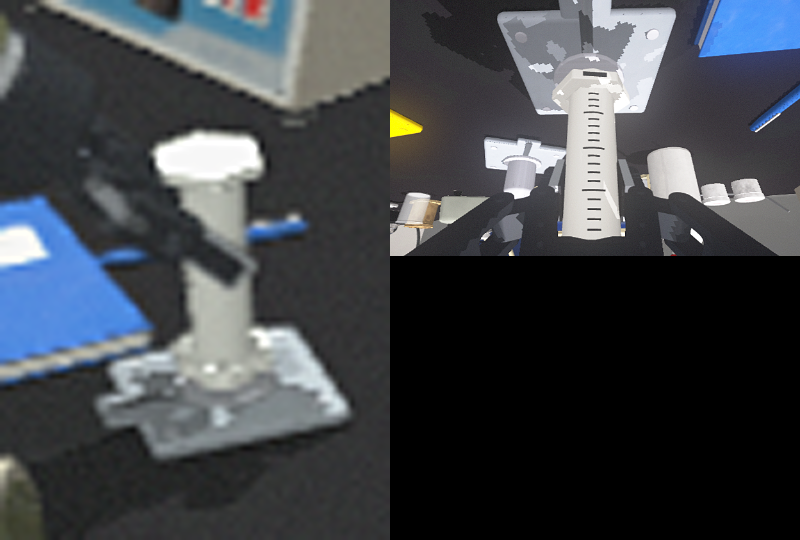

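Emit:
send_rows(series=[0,0,0,0,0,0,0.5,0,0,0,0,0,0,0.7,0,0,0,0,0,0,1,0,0,0,0,0,0,1,0,0,0,0,0,0,1,0,0,0,0,0,0,1])

```text
clock: 18.73
tcp_pos: [0.468, 0.3575, 0.0834]
orientation: [0.375, 0.18, 0.907, -0.072]
wrist_force: [-0.2, -0.0, -0.7]
finger_gap: 0.0854
```

Emit:
send_rows(series=[0,0,-1,0,0,0,1,0,0,-3,0,0,0,1,0,0,-5,0,0,0,1,0,0,-7.5,0,0,0,1,0,0,-10,0,0,0,1,0,0,-12,0,0,0,1,0,0,-12,0,0,0,1,0,0,-12,0,0,0,1])

```text
clock: 19.4
tcp_pos: [0.3895, 0.3904, 0.1694]
orientation: [0.376, 0.179, 0.907, -0.07]
wrist_force: [0.2, 0.3, -0.0]
finger_gap: 0.0851
```

```bash
python3 - <<'E'
from h import *
im=read_camera('scene'); b=(185,125)
cr=cv2.resize(im[b[1]:b[1]+90,b[0]:b[0]+65],None,fx=6,fy=6,interpolation=cv2.INTER_CUBIC)
f=cv2.resize(im[110:300,180:480],(410,260)); w=cv2.resize(read_camera('wrist'),(410,256))
cv2.imwrite('pics/e.png',np.hstack([cr,cv2.copyMakeBorder(np.vstack([w,f]),0,24,0,0,0)]))
s=get_state();print(s['wrist_force'],s['clock'],s['tcp_pos'])
E
```

```text
[ 0.80779069 -0.13336423 -0.44948985] 19.5 [0.38955538 0.38885682 0.16779158]
```

View pics/e.png

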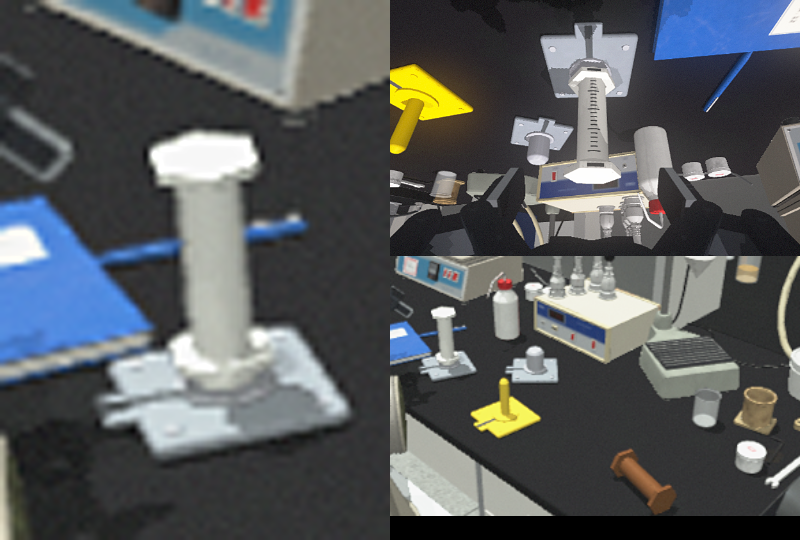

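```bash
python3 -c "
from workcell import *
print(hand_in())"
```

```text
the job is handed in; nothing more can be done
None
```

The white cylinder is on the slim drying post, mouth down with its rim on the seat, and the job is handed in. It took about 19.5 s of the 64 s.

- **Rolling:** I pinched the foot and rolled the cylinder two flats away from the robot, letting go and letting it rest on each. A picture and its projection then showed the scale on top. The first roll moved it about 39 mm rather than 30 mm, so it slid a little; I re-measured before the second roll.
- **Placing:** I held the tube 58 mm from the foot rather than 50 mm, to keep the gripper's body clear of the foot. The rim met the seat close to the expected height, at about 8 N rising to 18 N. I eased off to about 6 N before letting go.
- **Last checks:** The final pictures show it upright with the rim down and the scale facing the drain lip. The gripper is clear, and the beaker, can, wash bottle, brown cylinder and yellow stand look unmoved.
- **Disagreements:** The top and scene cameras differed by 2–3 mm and about 4° on the stand's pose. The scale's facing in the hand came out 152° or 157.5° depending on the method, against about 157.5° for the lip. I averaged the stand's pose and left the turn alone; the final picture shows the scale in line with the lip's groove.

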